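# Dress the bench lap and snap its hub cap home

### The job

Set up the small polishing lap on the bench: lower the smaller, thicker backing plate over the spindle and flat onto its flange, lay the wider, thinner lap disc squarely flat on top of it, then press the knurled hub cap down over the sprung stud until it clicks, and keep pressing until its rim is fully home on the disc. Finish still holding the cap and bearing down on it firmly, so that I can tighten its grub screw; do not let go. Leave the other things on the bench where they are.

Things in the scene. Friction and masses are not known exactly. Their poses are not given: they have to be found in the camera images.
- spindle_seat (a point): Point on the lap machine's vertical spindle axis at the top face of its flange (44 mm diameter, 56 mm above the bench, 15 mm above the drip pan round it); z is up. From the flange upward: a register of 18 mm diameter, straight for 16.5 mm, tapering to 12 mm diameter at 19.5 mm; then a stud of 10 mm diameter.
- plate_center (a point): The backing plate: plain aluminium ring disc, 50 mm outside diameter, 12 mm thick, centre hole 21 mm, 90 g, lying flat on the bench. This point is at its centre half-way up (6 mm above its underside); z is its axis.
- disc_center (a point): The lap disc: plain steel ring disc, 64 mm outside diameter, 8 mm thick, centre hole 21 mm, 110 g, lying flat on the bench. This point is at its centre half-way up (4 mm above its underside); z is its axis.
- cap_center (a point): The hub cap: aluminium, 32 mm high, standing upright, knurled knob 28 mm in diameter above a rim of 40 mm diameter and 4 mm thick at the bottom, 60 g. This point is on its axis half-way up (16 mm above its underside); z points to the knob's top. Its blind hole from below has a mouth 12 mm wide and 4 mm deep, then widens to 19 mm; 18 mm deep in all.
- bench_lap: The lap machine: grey housing about 155 x 112 mm, 39 mm high, with a motor hump 56 mm high on its +x side, a speed knob and a switch on its -x side, fixed to the bench. Origin on the spindle axis at the bench surface, z up.
- backing_plate: The backing plate; origin at the centre of its underside.
- lap_disc: The lap disc; origin at the centre of its underside.
- snap_cap: The hub cap; origin at the centre of its underside. Put loosely on the stud above the stacked discs it rests on the noses, its underside about 11 mm above the disc. About 15 N forces its mouth over them; the resistance then drops to nothing and it slides and snaps the last 4 to 8 mm down until its rim bottoms on the disc. Home, its underside is 20 mm above the flange.
- beeswax: Bystander: cake of beeswax, 26 x 36 x 16 mm; origin at the centre of its underside.
- caliper: Bystander: steel caliper lying flat, 67 x 160 x 13 mm, long along its y; origin at the centre of its underside.
- ring_box: Bystander: closed ring box, 55 x 52 x 40 mm; origin at the centre of its underside.
- loupe: Bystander: black eye loupe standing upright, 29 mm diameter, 33 mm high; origin at the centre of its underside.
- steel_tweezers: Bystander: steel tweezers lying flat, 132 x 12 x 10 mm, long along its x; origin at the centre of its underside.
- stud_tip (a point): Top of the stud, on the spindle axis, 36 mm above the flange. The tip (5 mm diameter) widens to the stud's 10 mm over the upper 4 mm. Four rounded spring noses stand out of the stud 27.6 mm above the flange, 16 mm across them; they give way inward when the cap is forced over them.
Not all that is in view belongs to the job. Leave any pink look-alike of the lap_disc alone.

How it is judged:
By the outcome, as a careful person would: the job done as asked, in the order asked, and still so for the second after the job is handed in, while the arm keeps its last pose, push and grip.
It also fails if it takes over 69 s, if anything falls off the work surface, if the arm or the gripper's body presses on something with over 40 N, if the wrist force passes 120 N, or if a joint passes its speed limit or range.

### The arm

A 7-joint arm with a two-finger parallel gripper is mounted at the origin on a cart in front of the work surface, level with it; the furniture and walls round the work are solid. World frame = base frame: x ahead of the robot, y to its left, z up, the work surface at z = 0. Lengths are in m, angles in rad, forces in N, time in s.
With the tool pointing down it reaches from about 0.375 to 0.925 m from the base axis. Payload 3.1 kg.
Tool frame: the origin (TCP) lies at the very end of the fingers, on their centre line; the grasp point (between the pads) lies 19 mm behind it; z points along the fingers, y is the line along which they close (so a half turn about z gives the same grasp; the last joint's range is limited). The gripper opens to 85 mm and grips with 20 to 120 N. Pads are 22 mm wide; open, the fingers measure 114 mm over their backs; the gripper's body (76 mm by 85 mm) begins 54 mm behind the grasp point. The pads swing forward as they close: fully open they stand 13 mm farther back than shut.
Start: joints at [-1.317, 0.383, 0.044, 1.598, -0.018, 1.161, -0.05], TCP at [0.224, 0.61, 0.231] pointing down, gripper open.
Joint ranges: [-2.61, 2.61], [-0.41, 2.15], [-1.48, 1.57], [0, 2.5], [-1.57, 4.71], [0.05, 1.97], [-2.85, 2.85]. Speed limits (rad/s): [2.79, 2.79, 3.14, 3.14, 3.14, 3.14, 3.14].

### API

Orientations are given as a unit quaternion [x, y, z, w].
In Python, from rig import * gives the robot as it stands. The module is installed in compiled form; this text tells all that it offers.
- The arm moves only by the tool jog_arm, never from a script. Its arguments are lists of equal length, an entry for each row: "offset": the shift along the tool's x, y, z in mm, a list of three; "turn": the turn about the tool's z in degrees; "jaw": the opening, from -1 (shut) to 1 (fully open). In form: {"offset": [[dx, dy, dz], ...], "turn": [turn, ...], "jaw": [jaw, ...]}. A call has 1 to 20 rows; each row shifts and turns the commanded pose from where the row before left it, along the tool's axes as they then stand; what a row does not reach is not made up. A row lasts 1/12 s, in which the tool goes at most 41.7 mm and 7.16 degrees, less where a joint would pass 70% of its speed; a pose out of reach is approached as far as the arm can. A call is refused whole if a number of a shift passes 41.7 or a number of a turn 7.16, either way. A call with a gripper value outside its range is refused whole. The fingers move at their own pace and stop on an object; "newtons" is the grip in N (left out, the last holds). Time passes only in rows, so rows that do not move let the fingers close. It gives the time, the measured TCP pose, the force, the opening and the grip force at its end, in the units of the state.
- get_state(): the state, without advancing time (a new reading comes with each control period).
- camera(name): name is "scene" or "top"; returns (picture, depth): 400x640x3 uint8, red, green, blue; 400x640 float32, m along the optical axis (not along the pixel's ray), 0 where there is no reading.
- calibration(name): a dict with "camera_matrix" (3x3 intrinsics, pixels), "D" ([k1, k2, p1, p2, k3] as OpenCV has them; the pictures are not rectified), "view" (4x4, takes a point from world to camera coordinates). Camera axes: x right, y down, z forward; pixel columns grow to the right and rows downward; lengths in m; the calibration is good to about 2 mm. A picture is of the moment at which its call begins. calibration takes no time and is no camera call.
- hand_in(): hands the job in; it is judged then, once.
Trained networks look in the newest picture that a camera, given by its name, has taken for a name from the list of things; names that differ only in an ending like _2 or _b are one class to them, and where a whole thing is asked for, a point or a joint stands for the part that bears it (a point fixed in the world has none). Each returns a list of dicts, best first, with "conf" (0 to 1); they miss things now and then, are a little off and sometimes report something else, mostly with a low value. They report only what shows in the picture. A call takes as long as a camera call. They do not tell look-alikes from the thing itself.
- recognise(camera, label): "location" ([x, y, z] in m, in world coordinates, good to about 4 mm: the middle of the surface that is visible of it).
The state is a dict: "clock": time; "qpos": joint angles; "qvel": joint speeds; "tau": joint torques, N m; "tcp_pos": TCP position; "ee_rot": TCP orientation; "wrist_force": force on the tool from outside, world axes, zero at the start; "wrist_torque": the same for the moment, N m; "gripper_width": finger opening in m; "grasp_force": force on a finger pad.
Only numpy, scipy, OpenCV 4.12 (cv2) and the standard library are available. Lean on these libraries where they do the work, as an engineer would, in place of code of your own. Each camera call takes 0.05 s, during which the arm holds its last target. There are 200 camera calls.

## Working session

There is one attempt and no reset: what is moved stays moved. The work goes in short steps, Python scripts to look and compute and a tool call to move; the robot and the scene stay as the last step left them, time stands still between calls to the robot, and variables do not carry over. Pictures are saved under pics/ and viewed, at most 10 in all, crops included, and the job is handed in when it is done.

Besides the shell and the picture viewer there is one more tool, called as name(argument=value, ...), one argument or row to a line, values as JSON. jog_arm: Moves the arm, as the interface text tells. Its arguments: {"type":"object","properties":{"offset":{"type":"array"},"turn":{"type":"array"},"jaw":{"type":"array"},"newtons":{"type":"number"}},"required":["offset","turn","jaw"]}

```bash
mkdir -p pics; python3 - <<'E'
from rig import *
import cv2,numpy as np
for c in("scene","top"):
    p,d=camera(c); cv2.imwrite(f"pics/{c}0.png",p[:,:,::-1]); np.savez(f"{c}0.npz",p=p,d=d)
    K=calibration(c); print(c,np.round(K["camera_matrix"],1).tolist(),np.round(K["D"],3),np.round(K["view"],3).tolist())
    for n in("plate_center","disc_center","cap_center","spindle_seat","stud_tip","bench_lap","lap_disc"):
        print(n,[(np.round(r["location"],3).tolist(),round(r["conf"],2)) for r in recognise(c,n)[:3]])
s=get_state(); print({k:np.round(v,3).tolist() for k,v in s.items()})
E
```

```text
scene [[382.5, 0.0, 321.9], [0.0, 382.5, 201.2], [0.0, 0.0, 1.0]] [0.031 0.    0.    0.    0.   ] [[0.775, -0.632, -0.019, -0.407], [-0.458, -0.54, -0.706, 0.276], [0.436, 0.556, -0.708, 0.936], [0.0, 0.0, 0.0, 1.0]]
plate_center [([0.546, -0.29, 0.012], 0.52)]
disc_center [([0.537, -0.163, 0.011], 0.83), ([0.57, 0.168, 0.009], 0.75), ([0.331, -0.109, 0.011], 0.65)]
cap_center [([0.422, -0.153, 0.019], 0.61)]
spindle_seat [([0.57, -0.041, 0.04], 0.75), ([0.544, -0.289, 0.012], 0.64)]
stud_tip [([0.572, -0.042, 0.043], 0.76)]
bench_lap [([0.576, -0.044, 0.038], 0.81)]
lap_disc [([0.333, -0.101, 0.01], 0.92), ([0.536, -0.162, 0.009], 0.78), ([0.571, 0.166, 0.01], 0.63)]
top [[498.4, 0.0, 321.6], [0.0, 498.4, 193.7], [0.0, 0.0, 1.0]] [-0.105  0.     0.     0.     0.   ] [[-0.026, -0.999, 0.022, -0.048], [-0.992, 0.023, -0.122, 0.499], [0.121, -0.025, -0.992, 1.463], [0.0, 0.0, 0.0, 1.0]]
plate_center [([0.55, -0.286, 0.011], 0.53)]
disc_center [([0.572, 0.175, 0.004], 0.85), ([0.543, -0.161, 0.009], 0.77), ([0.335, -0.101, 0.008], 0.59)]
cap_center [([0.428, -0.139, 0.03], 0.59), ([0.575, 0.173, 0.008], 0.59)]
spindle_seat [([0.585, -0.029, 0.04], 0.73)]
stud_tip [([0.583, -0.027, 0.039], 0.56)]
bench_lap [([0.582, -0.025, 0.042], 0.77)]
lap_disc [([0.539, -0.164, 0.01], 0.87), ([0.329, -0.103, 0.008], 0.73), ([0.574, 0.17, 0.009], 0.69)]
{'clock': 0.8, 'qpos': [-1.317, 0.383, 0.044, 1.598, -0.018, 1.161, -0.05], 'qvel': [0.001, -0.0, 0.0, 0.001, -0.001, 0.001, 0.001], 'tau': [-0.0, -43.339, 1.023, -24.99, 0.01, 0.002, -0.0], 'tcp_pos': [0.224, 0.61, 0.231], 'ee_rot': [0.175, 0.985, 0.0, -0.0], 'wrist_force': [-0.519, 0.103, -0.012], 'wrist_torque': [-0.038, 0.018, -0.019], 'grasp_force': 0.0, 'gripper_width': 0.086}
```

View pics/scene0.png

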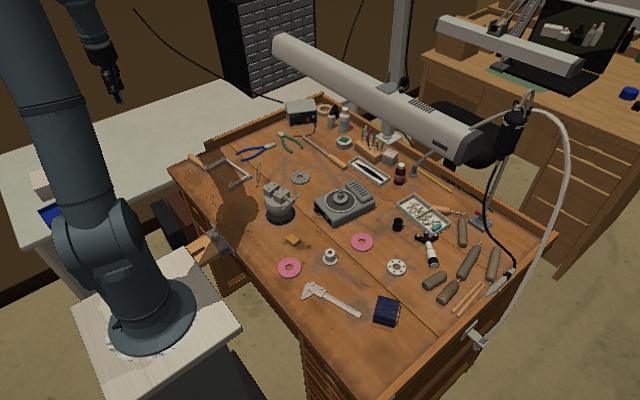

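View pics/top0.png

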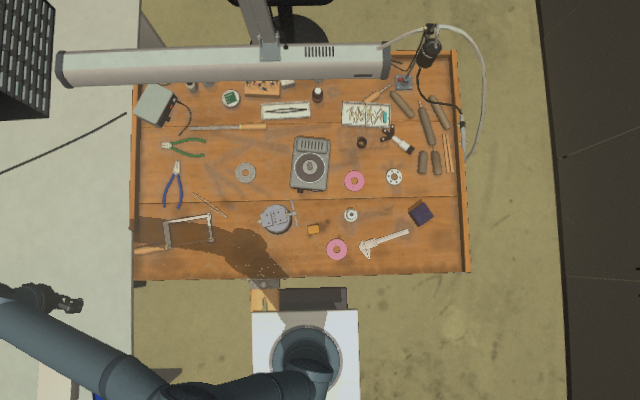

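The spindle is near top pixel (311,166). The grey disc is near (245,172), and the pink discs at (354,181) and (337,249) are the look-alikes. A light ring sits at (394,177) and the cap at (351,215). I'll zoom in to check these.

```bash
cat > h.py <<'E'
from rig import *
import cv2,numpy as np
def cal(c):
    k=calibration(c); return np.array(k["camera_matrix"]),np.array(k["D"],float),np.array(k["view"])
def proj(c,P):
    K,D,V=cal(c); r,_=cv2.Rodrigues(V[:3,:3]); return cv2.projectPoints(np.array(P,float).reshape(-1,3),r,V[:3,3],K,D)[0].reshape(-1,2)
def ray(c,uv,z):
    "pixels to world on plane z"
    K,D,V=cal(c); n=cv2.undistortPoints(np.array(uv,float).reshape(-1,1,2),K,D).reshape(-1,2)
    R,t=V[:3,:3],V[:3,3]; o=-R.T@t; d=np.c_[n,np.ones(len(n))]@R
    return o+d*((z-o[2])/d[:,2])[:,None]
def ortho(c,p,ctr,z,half=.05,px=200):
    "rectified picture of plane z: right = -y, up = +x"
    g=np.linspace(-half,half,px); X,Y=np.meshgrid(g,g)
    P=np.c_[(ctr[0]-Y).ravel(),(ctr[1]-X).ravel(),np.full(X.size,z)]
    m=proj(c,P).astype(np.float32).reshape(px,px,2); return cv2.remap(p,m[...,0],m[...,1],cv2.INTER_CUBIC)
E
python3 - <<'E'
from h import *
T=[((.55,-.288),.012,"plate"),((.573,.172),.008,"disc"),((.427,-.147),.0),((.58,-.033),.056)]
rows=[]
for c in("scene","top"):
    f=np.load(f"{c}0.npz"); p,d=f["p"],f["d"]
    rows.append(np.hstack([ortho(c,p,t[0],t[1],.05,200) for t in T]))
    K,D,V=cal(c); v,u=np.mgrid[0:400,0:640]; 
    n=cv2.undistortPoints(np.c_[u.ravel(),v.ravel()].astype(float).reshape(-1,1,2),K,D).reshape(-1,2)
    W=(np.c_[n,np.ones(len(n))]*d.reshape(-1,1)-V[:3,3])@V[:3,:3]
    W=W.reshape(400,640,3); np.save(c+"_W.npy",W)
    for t in T:
        m=(np.hypot(W[...,0]-t[0][0],W[...,1]-t[0][1])<.045)&(d>0)
        z=W[...,2][m]; print(c,t[0],m.sum(),np.round(np.percentile(z,[2,25,50,75,90,98,100]),4))
    # tall things over the workspace
    for x0 in np.arange(.3,1.0,.1):
        print([round(float(W[...,2][(abs(W[...,0]-x0)<.05)&(abs(W[...,1]-y)<.05)&(d>0)].max(initial=0)),2) for y in np.arange(-.4,.41,.1)])
cv2.imwrite("pics/crops.png",np.vstack(rows)[:,:,::-1])
E
```

```text
scene (0.55, -0.288) 759 [-0.0032 -0.0011  0.0003  0.0087  0.0119  0.0134  0.0154]
scene (0.573, 0.172) 372 [-0.0044 -0.0009  0.0027  0.0067  0.0084  0.01    0.0118]
scene (0.427, -0.147) 701 [-0.0035 -0.0013  0.0001  0.0024  0.0273  0.0321  0.0343]
scene (0.58, -0.033) 544 [0.0368 0.0398 0.0417 0.0537 0.0579 0.0833 0.0923]
[0.01, 0.01, 0.01, 0.01, 0.0, 0.0, 0.0, 0.0, 0.03]
[0.04, 0.04, 0.03, 0.03, 0.11, 0.11, 0.01, 0.02, 0.02]
[0.04, 0.04, 0.01, 0.04, 0.1, 0.08, 0.01, 0.01, 0.01]
[0.03, 0.03, 0.03, 0.06, 0.09, 0.01, 0.01, 0.01, 0.01]
[0.03, 0.03, 0.03, 0.06, 0.06, 0.02, 0.02, 0.01, 0.07]
[0.39, 0.44, 0.31, 0.27, 0.27, 0.28, 0.27, 0.27, 0.27]
[0.39, 0.4, 0.31, 0.27, 0.31, 0.51, 0.27, 0.27, 0.27]
top (0.55, -0.288) 655 [-0.0062 -0.0012  0.0017  0.0074  0.0133  0.0179  0.0226]
top (0.573, 0.172) 661 [-0.0065 -0.0006  0.0034  0.0078  0.0104  0.0136  0.0188]
top (0.427, -0.147) 681 [-0.0065 -0.0017  0.001   0.0043  0.0245  0.0354  0.042 ]
top (0.58, -0.033) 704 [0.0345 0.04   0.0431 0.0495 0.058  0.0864 0.0941]
[0.01, 0.01, 0.02, 0.02, 0.01, 0.01, 0.01, 0.01, 0.03]
[0.05, 0.05, 0.04, 0.04, 0.11, 0.11, 0.01, 0.03, 0.03]
[0.05, 0.05, 0.02, 0.05, 0.1, 0.1, 0.01, 0.02, 0.02]
[0.04, 0.04, 0.04, 0.07, 0.09, 0.02, 0.02, 0.01, 0.02]
[0.03, 0.03, 0.04, 0.06, 0.06, 0.03, 0.03, 0.02, 0.08]
[0.39, 0.44, 0.31, 0.28, 0.28, 0.28, 0.28, 0.28, 0.27]
[0.39, 0.4, 0.32, 0.28, 0.31, 0.51, 0.28, 0.27, 0.27]
```

View pics/crops.png

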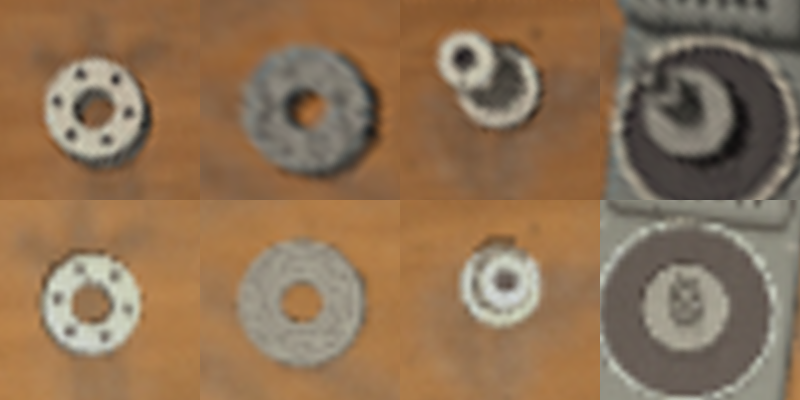

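```bash
cat >> h.py <<'E'
from scipy.optimize import minimize
def circ(c,p,g,r,z,sign=1,span=.008):
    "centre of circle of radius r on plane z; sign=1 brighter/greyer inside"
    f=p.astype(np.float32); I=cv2.GaussianBlur(f[...,2],(0,0),.6)  # blue: metal vs wood
    a=np.linspace(0,2*np.pi,72,endpoint=False); best=None
    def s(q):
        v=[]
        for k in(-.002,.002):
            P=np.c_[q[0]+(r+k)*np.cos(a),q[1]+(r+k)*np.sin(a),np.full(72,z)]
            m=proj(c,P).astype(np.float32); v.append(cv2.remap(I,m[None,:,0],m[None,:,1],cv2.INTER_LINEAR)[0])
        return -np.mean(np.clip(sign*(v[0]-v[1]),-40,40))
    gr=[(g[0]+i,g[1]+j) for i in np.arange(-span,span+1e-4,.002) for j in np.arange(-span,span+1e-4,.002)]
    q=min(gr,key=s); o=minimize(s,q,method="Nelder-Mead",options=dict(initial_simplex=[q,(q[0]+.001,q[1]),(q[0],q[1]+.001)],xatol=1e-5)); return o.x,-o.fun
E
python3 - <<'E'
from h import *
for n,g,r,z,s in[("plate",(.55,-.288),.025,.012,1),("platehole",(.55,-.288),.0105,.012,-1),("disc",(.573,.172),.032,.008,1),("dischole",(.573,.172),.0105,.008,-1),("capknob",(.427,-.147),.014,.032,1),("caprim",(.427,-.147),.020,.004,1),("flange",(.58,-.033),.022,.056,1)]:
    for c in("top","scene"):
        q,v=circ(c,np.load(c+"0.npz")["p"],g,r,z,s); print(n,c,np.round(q*1000,1),round(v,1))
for c in("top","scene"):
    f=np.load(c+"0.npz"); W=np.load(c+"_W.npy")
    m=(abs(W[...,0]-.58)<.03)&(abs(W[...,1]+.033)<.03)&(W[...,2]>.079); print("stud",c,m.sum(),np.round(W[m].mean(0)*1000,1))
    m=(abs(W[...,0]-.427)<.03)&(abs(W[...,1]+.147)<.03)&(W[...,2]>.027)
    print("cap",c,m.sum(),np.round(W[m].mean(0)*1000,1))
E
```

```text
plate top [ 548. -284.] 40.0
plate scene [ 546. -284.] 40.0
platehole top [ 548. -284.] 40.0
platehole scene [ 546. -284.] 40.0
disc top [571.6 171.5] 32.9
disc scene [569.  169.7] 25.0
dischole top [571.6 171.2] 37.2
dischole scene [568.7 170.1] 29.7
capknob top [ 434.9 -149.7] 34.2
capknob scene [ 432.7 -149.4] 39.4
caprim top [ 433.1 -145.6] 39.8Traceback (most recent call last):
  File "<stdin>", line 4, in <module>
  File "h.py", line 29, in circ
    q=min(gr,key=s); o=minimize(s,q,method="Nelder-Mead",options=dict(initial_simplex=[q,(q[0]+.001,q[1]),(q[0],q[1]+.001)],xatol=1e-5)); return o.x,-o.fun
  File "h.py", line 26, in s
    m=proj(c,P).astype(np.float32); v.append(cv2.remap(I,m[None,:,0],m[None,:,1],cv2.INTER_LINEAR)[0])
      ~~~~^^^^^
  File "h.py", line 6, in proj
    K,D,V=cal(c); r,_=cv2.Rodrigues(V[:3,:3]); return cv2.projectPoints(np.array(P,float).reshape(-1,3),r,V[:3,3],K,D)[0].reshape(-1,2)
          ~~~^^^
  File "h.py", line 4, in cal
    k=calibration(c); return np.array(k["camera_matrix"]),np.array(k["D"],float),np.array(k["view"])
ValueError: time passes only in moves, steps and waits
```

```bash
sed -i 's/^def cal(c)/import functools\n@functools.cache\ndef cal(c)/; s/,-40,40)/,-90,90)/' h.py
python3 - <<'E'
from h import *
for n,g,r,z,s in[("plate",(.55,-.286),.025,.012,1),("platehole",(.55,-.286),.0105,.012,-1),("disc",(.573,.172),.032,.008,1),("dischole",(.573,.172),.0105,.008,-1),("capknob",(.43,-.147),.014,.032,1),("caprim",(.43,-.147),.020,.004,1),("flange",(.58,-.033),.022,.056,1)]:
    for c in("top","scene"):
        q,v=circ(c,np.load(c+"0.npz")["p"],g,r,z,s); print(n,c,np.round(q*1000,1),round(v,1))
for c in("top","scene"):
    W=np.load(c+"_W.npy")
    m=(abs(W[...,0]-.58)<.03)&(abs(W[...,1]+.033)<.03)&(W[...,2]>.079); print("stud",c,m.sum(),np.round(W[m].mean(0)*1000,1))
    m=(abs(W[...,0]-.427)<.03)&(abs(W[...,1]+.147)<.03)&(W[...,2]>.027)
    print("cap",c,m.sum(),np.round(W[m].mean(0)*1000,1))
s=get_state();print(s["clock"],s["tcp_pos"],s["ee_rot"])
E
```

```text
plate top [ 547.7 -284. ] 59.1
plate scene [ 545.7 -284.9] 59.0
platehole top [ 547.8 -284.2] 59.8
platehole scene [ 545.7 -284.9] 60.2
disc top [571.5 171.8] 32.9
disc scene [569.  169.7] 25.0
dischole top [571.6 171.2] 37.4
dischole scene [568.6 170. ] 29.8
capknob top [ 434.2 -149.9] 40.4
capknob scene [ 431.1 -148.9] 57.7
caprim top [ 433.5 -146.8] 51.2
caprim scene [ 431.4 -148.7] 40.8
flange top [576.  -25.9] 37.3
flange scene [573.4 -27.6] 32.8
stud top 18 [575.8 -25.4  88.3]
cap top 63 [ 434.  -146.9   33.2]
stud scene 18 [572.  -28.1  85.5]
cap scene 72 [ 430.2 -149.2   30.8]
0.8 [0.22394919 0.61022838 0.23131043] [ 1.74964365e-01  9.84574766e-01  3.28106753e-05 -2.97829900e-05]
```

The positions agree between cameras, with a constant offset of about 2 mm. The plate is at (547,-284), the disc at (570,171), the cap at (432,-148) and the spindle at (575,-27). I'll move to the plate first.

jog_arm(
  offset=[
    [0,0,0],
    [0,0,0],
    [0,0,0],
    [-12.5,-36,1],
    [-12.5,-36,1],
    [-12.5,-36,1],
    [-12.5,-36,1],
    [-12.5,-36,1],
    [-12.5,-36,1],
    [-12.5,-36,1],
    [-12.5,-36,1],
    [-12.5,-36,1],
    [-12.5,-36,1],
    [-12.5,-36,1],
    [-12.5,-36,1],
    [-12.5,-36,1],
    [-12.5,-36,1],
    [-12.5,-36,1],
    [-12.5,-36,1],
    [-12.5,-36,1],
  ],
  turn=[-6.7,-6.7,-6.7,0,0,0,0,0,0,0,0,0,0,0,0,0,0,0,0,0],
  jaw=[1,1,1,1,1,1,1,1,1,1,1,1,1,1,1,1,1,1,1,1],
  newtons=40,
)

```text
clock: 2.47
tcp_pos: [0.4363, -0.0038, 0.2147]
ee_rot: [0.0, 1.0, 0.001, 0.001]
wrist_force: [0.4, 0.2, -0.2]
gripper_width: 0.085
grasp_force: 0.0
```

jog_arm(
  offset=[
    [-12.3,-31.2,10],
    [-12.3,-31.2,10],
    [-12.3,-31.2,10],
    [-12.3,-31.2,10],
    [-12.3,-31.2,17],
    [-12.3,-31.2,20],
    [-12.3,-31.2,20],
    [-12.3,-31.2,20],
    [-12.3,-31.2,20],
    [0,0,20],
    [0,0,10],
    [0,0,0],
  ],
  turn=[0,0,0,0,0,0,0,0,0,0,0,0],
  jaw=[1,1,1,1,0.45,0.45,0.45,0.45,0.45,0.45,0.45,0.45],
)

```text
clock: 3.47
tcp_pos: [0.5441, -0.2812, 0.0442]
ee_rot: [0.0, 1.0, 0.002, -0.003]
wrist_force: [-0.1, 0.1, 0.7]
gripper_width: 0.0621
grasp_force: 0.0
```

jog_arm(
  offset=[
    [-2.5,-2.5,14],
    [0,0,14],
    [0,0,4],
    [0,0,0],
    [0,0,0],
  ],
  turn=[0,0,0,0,0],
  jaw=[0.45,0.45,0.45,0.45,0.45],
)

```text
clock: 3.88
tcp_pos: [0.5489, -0.2844, 0.0155]
ee_rot: [-0.0, 1.0, 0.0, -0.0]
wrist_force: [0.2, 0.0, 0.2]
gripper_width: 0.0617
grasp_force: 0.0
```

```bash
python3 - <<'E'
from h import *
s=get_state(); print(np.round(s["tcp_pos"]*1000 if 1 else 0,1),s["gripper_width"],np.round(s["wrist_force"],1))
p,d=camera("scene"); c=proj("scene",[[.547,-.2845,.02]])[0].astype(int); q=p[c[1]-50:c[1]+50,c[0]-65:c[0]+65]
cv2.imwrite("pics/g1.png",cv2.resize(q,None,fx=6,fy=6,interpolation=2)[:,:,::-1])
E
```

```text
[ 548.9 -284.4   15.5] 0.06168616900708592 [0.2 0.  0.2]
```

View pics/g1.png

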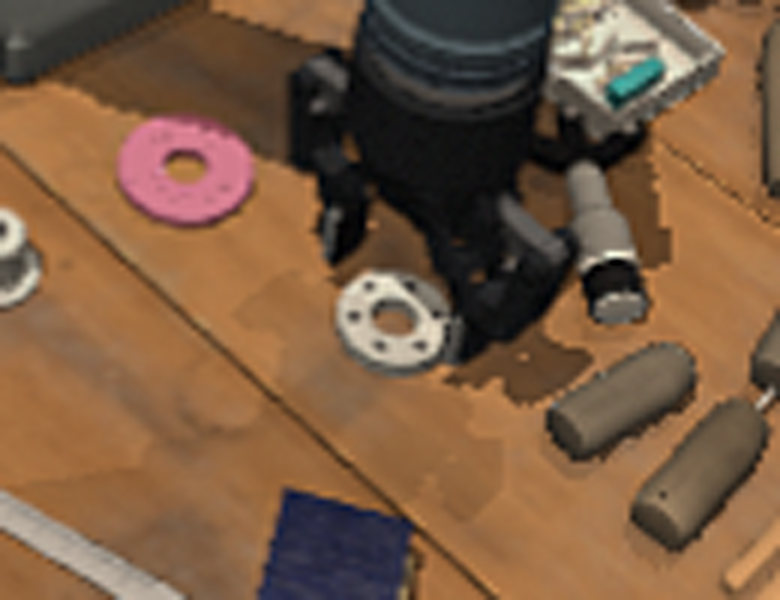

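The open fingers straddle the plate at picture (390,320), and the pink disc is clear of them at (185,170). Next I lower with a force guard.

jog_arm(
  offset=[
    [2,0,6],
    [0,0,5],
    [0,0,2],
    [0,0,0],
  ],
  turn=[0,0,0,0],
  jaw=[0.45,0.45,0.45,0.45],
)

```text
clock: 4.27
tcp_pos: [0.5462, -0.2851, 0.0016]
ee_rot: [0.001, 1.0, 0.0, -0.001]
wrist_force: [-1.2, 0.3, -0.2]
gripper_width: 0.0617
grasp_force: 0.0
```

jog_arm(
  offset=[
    [0,0,2],
    [0,0,1],
    [0,0,0],
  ],
  turn=[0,0,0],
  jaw=[0.45,0.45,0.45],
)

```text
clock: 4.52
tcp_pos: [0.5467, -0.2854, -0.0009]
ee_rot: [0.0, 1.0, 0.0, -0.0]
wrist_force: [-0.1, 0.2, -0.5]
gripper_width: 0.0616
grasp_force: 0.0
```

jog_arm(
  offset=[
    [0,0,1.5],
    [0,0,0],
    [0,0,0],
    [0,0,0],
    [0,0,0],
    [0,0,0],
    [0,0,0],
  ],
  turn=[0,0,0,0,0,0,0],
  jaw=[0.45,0,0,0,0,0,0],
  newtons=50,
)

```text
clock: 5.1
tcp_pos: [0.5472, -0.2857, -0.0019]
ee_rot: [0.001, 1.0, -0.0, 0.0]
wrist_force: [-0.5, -0.5, 3.4]
gripper_width: 0.0472
grasp_force: 51.8
```

jog_arm(
  offset=[
    [0,0,-5],
    [0,0,-15],
    [0,0,-20],
    [0,0,-20],
    [0,0,-20],
    [0,0,0],
    [0,0,0],
  ],
  turn=[0,0,0,0,0,0,0],
  jaw=[0,0,0,0,0,0,0],
)

```text
clock: 5.68
tcp_pos: [0.5478, -0.2859, 0.0796]
ee_rot: [0.001, 1.0, -0.0, 0.002]
wrist_force: [-0.4, 0.3, -0.9]
gripper_width: 0.0473
grasp_force: 51.7
```

```bash
python3 - <<'E'
from h import *
s=get_state(); t=s["tcp_pos"]; print(np.round(t*1000,1),s["gripper_width"],np.round(s["wrist_force"],1),s["grasp_force"])
p,d=camera("scene"); np.savez("g2.npz",p=p,d=d)
c=proj("scene",[t])[0].astype(int); q=p[c[1]-40:c[1]+40,c[0]-50:c[0]+50]
cv2.imwrite("pics/g2.png",cv2.resize(q,None,fx=7,fy=7,interpolation=2)[:,:,::-1])
for dz in(.008,.010,.012,.014):
    print(dz,[(np.round((circ("scene",p,t[:2],r,t[2]+dz,sg,.006)[0]-t[:2])*1000,1),round(circ("scene",p,t[:2],r,t[2]+dz,sg,.006)[1])) for r,sg in((.025,1),(.0105,-1))])
E
```

```text
[ 547.8 -285.9   79.6] 0.047293593555769196 [-0.4  0.3 -0.9] 51.704647187143564
0.008 [(array([2.7, 1.8]), 42), (array([3. , 1.9]), 59)]
0.01 [(array([1.5, 0.9]), 42), (array([1.7, 1. ]), 59)]
0.012 [(array([ 0.1, -0.1]), 42), (array([0.2, 0.1]), 59)]
0.014 [(array([-1.1, -1. ]), 42), (array([-1.1, -0.8]), 59)]
```

View pics/g2.png

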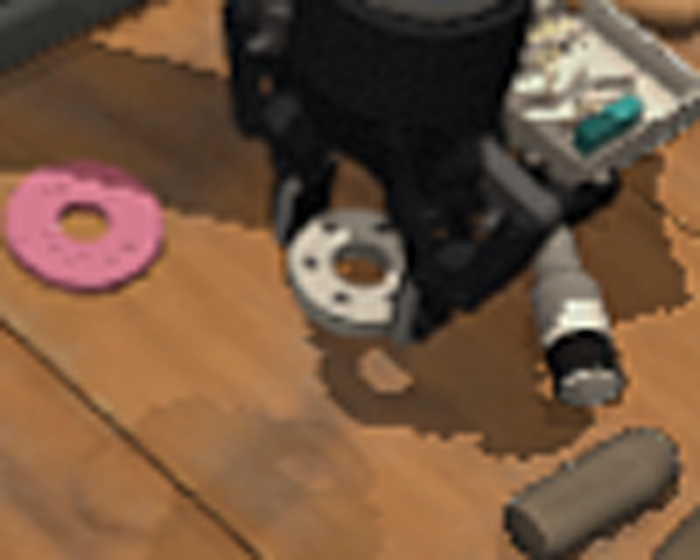

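The plate is held level at picture (355,265) and centred in the jaws. The scene camera reads about 1 mm low in both x and y, so the TCP target over the spindle is (574.5,-26.7).

jog_arm(
  offset=[
    [0,0,-18],
    [0,10,-18],
    [-3,27,0],
    [-3,32,0],
    [-3,32,0],
    [-3,32,0],
    [-3,32,0],
    [-3,32,0],
    [-3,32,0],
    [-3,20,0],
    [-3,8,0],
    [-2,0,0],
    [0,0,0],
    [0,0,0],
  ],
  turn=[0,0,0,0,0,0,0,0,0,0,0,0,0,0],
  jaw=[0,0,0,0,0,0,0,0,0,0,0,0,0,0],
)

```text
clock: 6.9
tcp_pos: [0.5755, -0.0315, 0.1135]
ee_rot: [0.002, 1.0, -0.001, -0.0]
wrist_force: [-0.1, -0.8, -2.5]
gripper_width: 0.0474
grasp_force: 51.9
```

```bash
python3 - <<'E'
from h import *
s=get_state(); t=s["tcp_pos"]; print(np.round(t*1000,1),np.round(s["ee_rot"],4),s["gripper_width"],np.round(s["wrist_force"],1),s["grasp_force"])
p,d=camera("scene")
print([np.round((circ("scene",p,t[:2],r,t[2]+.0139,sg,.006)[0])*1000,1) for r,sg in((.025,1),(.0105,-1))])
E
```

```text
[575.5 -31.5 113.5] [ 2.2e-03  1.0e+00 -1.0e-03 -4.0e-04] 0.04741476473144289 [-0.1 -0.8 -2.5] 51.88199518248439
[array([573.9, -33.8]), array([573.5, -32.2])]
```

jog_arm(
  offset=[
    [0.5,3,8],
    [0,0,6],
    [0,0,0],
    [0,0,0],
    [0,0,0],
  ],
  turn=[0,0,0,0,0],
  jaw=[0,0,0,0,0],
)

```text
clock: 7.37
tcp_pos: [0.5754, -0.0257, 0.0995]
ee_rot: [0.001, 1.0, -0.0, -0.0]
wrist_force: [0.5, -1.0, -1.5]
gripper_width: 0.047
grasp_force: 51.9
```

```bash
python3 - <<'E'
from h import *
s=get_state(); t=s["tcp_pos"]; print(np.round(t*1000,1),np.round(s["ee_rot"],4),s["gripper_width"],np.round(s["wrist_force"],1),s["grasp_force"])
for c in("scene","top"):
  p,d=camera(c)
  print(c,[np.round((circ(c,p,t[:2],r,t[2]+.0139,sg,.006)[0])*1000,1) for r,sg in((.025,1),(.0105,-1))])
E
```

```text
[575.4 -25.7  99.5] [ 7.e-04  1.e+00 -1.e-04 -2.e-04] 0.04697263703349842 [ 0.5 -1.  -1.5] 51.86751930043101
scene [array([573.5, -27.3]), array([573.5, -27.6])]
top [array([581.9, -24. ]), array([573.5, -17.2])]
```

jog_arm(
  offset=[
    [0,-0.3,6],
    [0,0,6],
    [0,0,6],
    [0,0,4],
    [0,0,0],
  ],
  turn=[0,0,0,0,0],
  jaw=[0,0,0,0,0],
)

```text
clock: 7.88
tcp_pos: [0.5743, -0.0256, 0.0762]
ee_rot: [0.0, 1.0, -0.0, -0.001]
wrist_force: [-0.1, 0.2, -0.6]
gripper_width: 0.0476
grasp_force: 51.9
```

jog_arm(
  offset=[
    [0,0,4],
    [0,0,4],
    [0,0,3],
    [0,0,0],
  ],
  turn=[0,0,0,0],
  jaw=[0,0,0,0],
)

```text
clock: 8.22
tcp_pos: [0.575, -0.0257, 0.066]
ee_rot: [0.0, 1.0, -0.0, -0.001]
wrist_force: [-0.1, -0.2, -1.9]
gripper_width: 0.0471
grasp_force: 51.9
```

jog_arm(
  offset=[
    [0,0,4],
    [0,0,4],
    [0,0,3],
    [0,0,1],
    [0,0,0],
    [0,0,0],
  ],
  turn=[0,0,0,0,0,0],
  jaw=[0,0,0,0,0,0],
)

```text
clock: 8.72
tcp_pos: [0.5756, -0.0258, 0.0547]
ee_rot: [0.001, 1.0, -0.0, 0.0]
wrist_force: [-0.3, 0.3, -1.7]
gripper_width: 0.0474
grasp_force: 51.9
```

jog_arm(
  offset=[
    [0,0,1],
    [0,0,1],
    [0,0,0],
    [0,0,0],
  ],
  turn=[0,0,0,0],
  jaw=[0,0,0,0],
)

```text
clock: 9.05
tcp_pos: [0.5759, -0.0258, 0.0541]
ee_rot: [0.001, 1.0, 0.0, 0.0]
wrist_force: [-2.2, -0.3, 6.2]
gripper_width: 0.0473
grasp_force: 52.6
```

Seated on the flange: contact at TCP z 54.1, as predicted. I'll release it and go to the disc.

jog_arm(
  offset=[
    [0,0,0],
    [0,0,0],
    [0,0,0],
    [0,0,-10],
    [0,0,-20],
    [0,0,-20],
    [0,0,-20],
    [0,10,-10],
    [0.5,25,0],
    [0.5,32,0],
    [0.5,32,0],
    [0.5,32,0],
    [1,30,5],
    [1,25,15],
    [1,10,15],
    [1,0,20],
    [0,0,15],
    [0,0,10],
    [0,0,0],
    [0,0,0],
  ],
  turn=[0,0,0,0,0,0,0,0,0,0,0,0,0,0,0,0,0,0,0,0],
  jaw=[0.5,0.5,0.5,0.5,0.5,0.5,0.5,0.5,0.5,0.8,0.8,0.8,0.8,0.8,0.8,0.8,0.8,0.8,0.8,0.8],
)

```text
clock: 10.72
tcp_pos: [0.5695, 0.1687, 0.0523]
ee_rot: [0.001, 1.0, -0.001, -0.001]
wrist_force: [-0.5, 0.3, 0.3]
gripper_width: 0.0767
grasp_force: 0.0
```

```bash
python3 - <<'E'
from h import *
s=get_state(); t=s["tcp_pos"]; print(np.round(t*1000,1),s["gripper_width"],np.round(s["wrist_force"],1))
for c in("scene","top"):
    p,d=camera(c); np.savez(c+"3.npz",p=p,d=d)
    print(c,"plate",[np.round(circ(c,p,(.575,-.027),r,.068,g,.006)[0]*1000,1) for r,g in((.025,1),(.0105,-1))])
E
```

```text
[569.5 168.7  52.3] 0.07672130766366408 [-0.5  0.3  0.3]
scene plate [array([575.2, -26.3]), array([574.8, -26.9])]
top plate [array([576.7, -25.8]), array([577. , -25.5])]
```

jog_arm(
  offset=[
    [-0.5,2,15],
    [0,0,15],
    [0,0,12],
    [0,0,8],
    [0,0,3],
    [0,0,0],
    [0,0,0],
  ],
  turn=[0,0,0,0,0,0,0],
  jaw=[0.75,0.75,0.75,0.75,0.75,0.75,0.75],
)

```text
clock: 11.4
tcp_pos: [0.5702, 0.172, -0.0006]
ee_rot: [0.001, 1.0, -0.0, -0.0]
wrist_force: [0.4, -0.1, 0.1]
gripper_width: 0.0749
grasp_force: 0.0
```

jog_arm(
  offset=[
    [0,0,1.5],
    [0,0,1.5],
    [0,0,0],
    [0,0,0],
  ],
  turn=[0,0,0,0],
  jaw=[0.75,0.75,0.75,0.75],
)

```text
clock: 11.73
tcp_pos: [0.5704, 0.1724, -0.0029]
ee_rot: [0.0, 1.0, 0.0, 0.0]
wrist_force: [0.5, 0.3, 0.0]
gripper_width: 0.075
grasp_force: 0.0
```

jog_arm(
  offset=[
    [0,-1.3,1.5],
    [0,0,0.5],
    [0,0,0],
    [0,0,0],
    [0,0,0],
    [0,0,0],
    [0,0,0],
  ],
  turn=[0,0,0,0,0,0,0],
  jaw=[0.75,0.75,0.3,0.3,0.3,0.3,0.3],
)

```text
clock: 12.32
tcp_pos: [0.5702, 0.1709, -0.0043]
ee_rot: [0.001, 1.0, 0.0, -0.0]
wrist_force: [-2.6, -1.2, 6.5]
gripper_width: 0.0616
grasp_force: 52.7
```

jog_arm(
  offset=[
    [0,0,-4],
    [0,0,-15],
    [0,0,-25],
    [0,0,-30],
    [0,-10,-30],
    [0,-25,-15],
    [0,-32,0],
    [0,-32,0],
    [0,-32,0],
    [-1,-32,0],
    [-1,-22,0],
    [-1,-10,0],
    [-1,-2,0],
    [-1,0,0],
    [0,0,0],
    [0,0,0],
    [0,0,0],
  ],
  turn=[0,0,0,0,0,0,0,0,0,0,0,0,0,0,0,0,0],
  jaw=[0.3,0.3,0.3,0.3,0.3,0.3,0.3,0.3,0.3,0.3,0.3,0.3,0.3,0.3,0.3,0.3,0.3],
)

```text
clock: 13.73
tcp_pos: [0.5752, -0.0235, 0.1135]
ee_rot: [-0.001, 1.0, 0.0, -0.0]
wrist_force: [0.1, 0.3, -0.5]
gripper_width: 0.0615
grasp_force: 54.6
```

```bash
python3 - <<'E'
from h import *
s=get_state(); t=s["tcp_pos"]; print(np.round(t*1000,1),s["gripper_width"],np.round(s["wrist_force"],1))
p,d=camera("scene")
for dz in(.0113,.0123):print([(np.round(a*1000,1),round(b)) for a,b in(circ("scene",p,t[:2],r,t[2]+dz,g,.006) for r,g in((.032,1),(.0105,-1)))])
c=proj("scene",[t])[0].astype(int); q=p[c[1]-40:c[1]+40,c[0]-50:c[0]+50]
cv2.imwrite("pics/g4.png",cv2.resize(q,None,fx=7,fy=7,interpolation=2)[:,:,::-1])
E
```

```text
[575.2 -23.5 113.5] 0.06152515395465547 [ 0.1  0.3 -0.5]
[(array([575.1, -23.7]), 9), (array([575.1, -23. ]), 9)]
[(array([574.3, -24.4]), 9), (array([574.2, -24. ]), 9)]
```

View pics/g4.png

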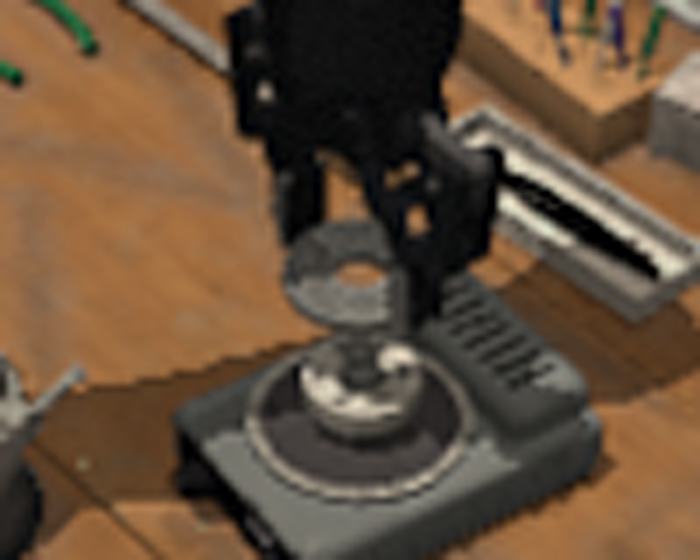

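The disc is held level at picture (350,275), above the seated plate at (360,390). I'll shift −2.5 mm in y and lower it.

jog_arm(
  offset=[
    [0.4,-2.5,5],
    [0,0,7],
    [0,0,5],
    [0,0,0],
    [0,0,0],
  ],
  turn=[0,0,0,0,0],
  jaw=[0.3,0.3,0.3,0.3,0.3],
)

```text
clock: 14.2
tcp_pos: [0.5739, -0.0286, 0.0959]
ee_rot: [0.001, 1.0, -0.0, -0.001]
wrist_force: [0.5, -0.1, 0.1]
gripper_width: 0.0615
grasp_force: 54.6
```

```bash
python3 - <<'E'
from h import *
s=get_state(); t=s["tcp_pos"]; print(np.round(t*1000,1),s["gripper_width"],np.round(s["wrist_force"],1))
p,d=camera("scene")
print([(np.round(a*1000,1),round(b)) for a,b in(circ("scene",p,t[:2],r,t[2]+.0123,g,.006) for r,g in((.032,1),(.0105,-1)))])
E
```

```text
[573.9 -28.6  95.9] 0.061459261445448776 [ 0.5 -0.1  0.1]
[(array([572.6, -29.7]), 11), (array([572.7, -29.5]), 13)]
```

jog_arm(
  offset=[
    [-1,2.2,0],
    [0,0,0],
    [0,0,5],
    [0,0,4],
    [0,0,0],
    [0,0,0],
  ],
  turn=[0,0,0,0,0,0],
  jaw=[0.3,0.3,0.3,0.3,0.3,0.3],
)

```text
clock: 14.75
tcp_pos: [0.5751, -0.0263, 0.0872]
ee_rot: [0.0, 1.0, -0.0, -0.001]
wrist_force: [-0.0, 0.6, -1.0]
gripper_width: 0.0617
grasp_force: 54.6
```

jog_arm(
  offset=[
    [0,0,5],
    [0,0,5],
    [0,0,4],
    [0,0,3],
    [0,0,0],
    [0,0,0],
  ],
  turn=[0,0,0,0,0,0],
  jaw=[0.3,0.3,0.3,0.3,0.3,0.3],
)

```text
clock: 15.25
tcp_pos: [0.5754, -0.0264, 0.0704]
ee_rot: [0.0, 1.0, -0.0, -0.0]
wrist_force: [-0.4, 0.2, -1.4]
gripper_width: 0.0615
grasp_force: 54.6
```

jog_arm(
  offset=[
    [0,0,3],
    [0,0,2],
    [0,0,1],
    [0,0,0],
    [0,0,0],
  ],
  turn=[0,0,0,0,0],
  jaw=[0.3,0.3,0.3,0.3,0.3],
)

```text
clock: 15.67
tcp_pos: [0.5757, -0.0263, 0.0647]
ee_rot: [0.0, 1.0, -0.0, -0.0]
wrist_force: [-0.1, -0.0, -0.9]
gripper_width: 0.0618
grasp_force: 54.6
```

jog_arm(
  offset=[
    [0,0,1],
    [0,0,1],
    [0,0,0],
    [0,0,0],
  ],
  turn=[0,0,0,0],
  jaw=[0.3,0.3,0.3,0.3],
)

```text
clock: 16.0
tcp_pos: [0.5759, -0.0264, 0.0637]
ee_rot: [0.0, 1.0, 0.0, -0.0]
wrist_force: [-2.0, -0.1, 4.6]
gripper_width: 0.0612
grasp_force: 55.2
```

Seated on the plate at TCP z 63.7, again as predicted. I'll release it and go to the cap.

jog_arm(
  offset=[
    [0,0,0],
    [0,0,0],
    [0,0,0],
    [0,0,-10],
    [0,0,-20],
    [0,0,-25],
    [0,0,-20],
    [10,-9,0],
    [22,-19,0],
    [25,-21,0],
    [25,-21,0],
    [25,-21,5],
    [20,-17,15],
    [12,-10,20],
    [4.5,-3.5,20],
    [0,0,20],
    [0,0,5],
    [0,0,0],
    [0,0,0],
  ],
  turn=[0,0,0,0,0,0,0,0,0,0,0,0,0,0,0,0,0,0,0],
  jaw=[0.8,0.8,0.8,0.8,0.8,0.8,0.8,0.8,0.4,0.4,0.4,0.4,0.4,0.4,0.4,0.4,0.4,0.4,0.4],
)

```text
clock: 17.58
tcp_pos: [0.4323, -0.1479, 0.0532]
ee_rot: [0.0, 1.0, -0.0, 0.0]
wrist_force: [0.0, 0.2, 0.8]
gripper_width: 0.0595
grasp_force: 0.0
```

```bash
python3 - <<'E'
from h import *
s=get_state(); t=s["tcp_pos"]; print(np.round(t*1000,1),s["gripper_width"],np.round(s["wrist_force"],1))
im=[]
for c in("scene","top"):
    p,d=camera(c)
    print(c,"disc",[(np.round(a*1000,1),round(b)) for a,b in(circ(c,p,(.575,-.026),r,.076,g,.006) for r,g in((.032,1),(.0105,-1)))], "cap",np.round(circ(c,p,(.432,-.148),.014,.032,1,.005)[0]*1000,1))
    q=proj(c,[[.5,-.09,.05]])[0].astype(int); im.append(cv2.resize(p[q[1]-50:q[1]+50,q[0]-50:q[0]+50],None,fx=4,fy=4,interpolation=2))
cv2.imwrite("pics/g5.png",np.hstack(im)[:,:,::-1])
E
```

```text
[ 432.3 -147.9   53.2] 0.05953198310563774 [0.  0.2 0.8]
scene disc [(array([573.8, -27.7]), 9), (array([583.4, -23.5]), 13)] cap [ 430.8 -148.7]
top disc [(array([576.7, -26.2]), 32), (array([577.4, -26.3]), 27)] cap [ 437.8 -150.8]
```

View pics/g5.png

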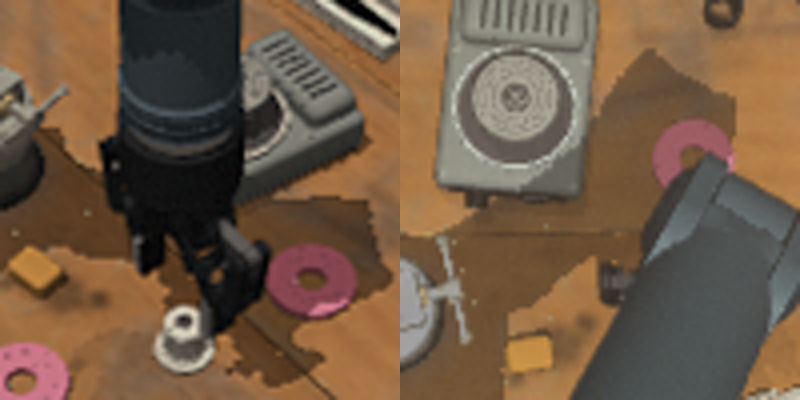

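The disc lies concentric and flat on the spindle at right half (516,97), and the cap is under the open fingers at left half (185,335). Next I descend and grip the knob.

jog_arm(
  offset=[
    [0,0,15],
    [0,0,15],
    [0,0,10],
    [0,0,3],
    [0,0,0],
    [0,0,0],
  ],
  turn=[0,0,0,0,0,0],
  jaw=[0.4,0.4,0.4,0.4,0.4,0.4],
)

```text
clock: 18.18
tcp_pos: [0.4326, -0.1479, 0.0102]
ee_rot: [0.0, 1.0, -0.0, 0.0]
wrist_force: [0.2, 0.6, -0.5]
gripper_width: 0.0598
grasp_force: 0.0
```

jog_arm(
  offset=[
    [0,0,0],
    [0,0,0],
    [0,0,0],
    [0,0,0],
    [0,0,0],
    [0,0,0],
    [0,0,0],
    [0,0,0],
  ],
  turn=[0,0,0,0,0,0,0,0],
  jaw=[-0.6,-0.6,-0.6,-0.6,-0.6,-0.6,-0.6,-0.6],
  newtons=80,
)

```text
clock: 18.85
tcp_pos: [0.4327, -0.1478, 0.0107]
ee_rot: [0.0, 1.0, 0.0, 0.001]
wrist_force: [-1.4, 1.1, 5.6]
gripper_width: 0.0256
grasp_force: 78.2
```

jog_arm(
  offset=[
    [0,0,-10],
    [0,0,-25],
    [0,0,-30],
    [0,0,-30],
    [-10,9,-20],
    [-22,19,0],
    [-25,21,0],
    [-25,21,0],
    [-25,21,0],
    [-20,17,0],
    [-11,9,0],
    [-4,4,0],
    [0,0,0],
    [0,0,0],
    [0,0,0],
  ],
  turn=[0,0,0,0,0,0,0,0,0,0,0,0,0,0,0],
  jaw=[-0.6,-0.6,-0.6,-0.6,-0.6,-0.6,-0.6,-0.6,-0.6,-0.6,-0.6,-0.6,-0.6,-0.6,-0.6],
)

```text
clock: 20.1
tcp_pos: [0.5726, -0.0287, 0.1248]
ee_rot: [0.002, 1.0, -0.0, -0.001]
wrist_force: [-0.8, -0.8, -1.1]
gripper_width: 0.0256
grasp_force: 78.7
```

```bash
python3 - <<'E'
from h import *
s=get_state(); t=s["tcp_pos"]; print(np.round(t*1000,1),s["gripper_width"],np.round(s["wrist_force"],1),s["grasp_force"])
p,d=camera("scene")
for r,dz in((.014,.0215),(.02,-.0065)):
    a,b=circ("scene",p,t[:2],r,t[2]+dz,1,.006); print(r,np.round(a*1000,1),round(b))
c=proj("scene",[t])[0].astype(int); q=p[c[1]-40:c[1]+40,c[0]-50:c[0]+50]
cv2.imwrite("pics/g6.png",cv2.resize(q,None,fx=7,fy=7,interpolation=2)[:,:,::-1])
E
```

```text
[572.6 -28.7 124.8] 0.02564349161899604 [-0.8 -0.8 -1.1] 78.72046804055572
0.014 [570.2 -30.9] 26
0.02 [570.3 -31. ] 15
```

View pics/g6.png

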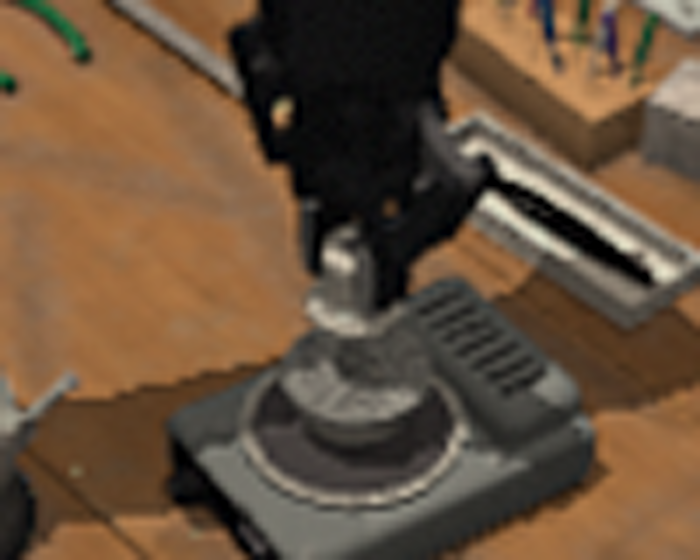

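The cap is upright in the jaws at picture (345,280) above the seated stack at (355,380). I'll correct by about 2 mm and check again.

jog_arm(
  offset=[
    [-2,1.5,6],
    [0,0,6],
    [0,0,2],
    [0,0,0],
    [0,0,0],
    [0,0,0],
  ],
  turn=[0,0,0,0,0,0],
  jaw=[-0.6,-0.6,-0.6,-0.6,-0.6,-0.6],
)

```text
clock: 20.65
tcp_pos: [0.5761, -0.0255, 0.1107]
ee_rot: [0.001, 1.0, -0.0, -0.0]
wrist_force: [-0.5, -0.3, -1.7]
gripper_width: 0.0252
grasp_force: 78.7
```

```bash
python3 - <<'E'
from h import *
s=get_state(); t=s["tcp_pos"]; print(np.round(t*1000,1),s["gripper_width"],np.round(s["wrist_force"],1),s["grasp_force"])
p,d=camera("scene")
for o in(0,-.002):
  for r,dz in((.014,.0215),(.02,-.0065)):
    a,b=circ("scene",p,t[:2],r,t[2]+dz+o,1,.006); print(o,r,np.round(a*1000,1),round(b))
E
```

```text
[576.1 -25.5 110.7] 0.02522745219648861 [-0.5 -0.3 -1.7] 78.71889749541879
0 0.014 [573.2 -27.5] 25
0 0.02 [573.9 -27.7] 15
-0.002 0.014 [574.4 -26.2] 25
-0.002 0.02 [575.1 -26. ] 15
```

jog_arm(
  offset=[
    [0.8,-0.8,3],
    [0,0,3],
    [0,0,2],
    [0,0,0],
    [0,0,0],
  ],
  turn=[0,0,0,0,0],
  jaw=[-0.6,-0.6,-0.6,-0.6,-0.6],
)

```text
clock: 21.12
tcp_pos: [0.5751, -0.0261, 0.1025]
ee_rot: [0.0, 1.0, -0.0, -0.0]
wrist_force: [0.3, -0.0, -1.0]
gripper_width: 0.0257
grasp_force: 78.7
```

jog_arm(
  offset=[
    [0,0,2],
    [0,0,2],
    [0,0,1],
    [0,0,0],
    [0,0,0],
  ],
  turn=[0,0,0,0,0],
  jaw=[-0.6,-0.6,-0.6,-0.6,-0.6],
  newtons=110,
)

```text
clock: 21.53
tcp_pos: [0.5753, -0.0261, 0.0977]
ee_rot: [0.0, 1.0, -0.0, -0.0]
wrist_force: [0.2, 0.4, -1.1]
gripper_width: 0.0246
grasp_force: 108.2
```

jog_arm(
  offset=[
    [0,0,1],
    [0,0,1],
    [0,0,0],
    [0,0,0],
  ],
  turn=[0,0,0,0],
  jaw=[-0.6,-0.6,-0.6,-0.6],
)

```text
clock: 21.87
tcp_pos: [0.5757, -0.0261, 0.0969]
ee_rot: [0.001, 1.0, 0.0, 0.0]
wrist_force: [-1.9, -0.1, 5.8]
gripper_width: 0.0246
grasp_force: 109.1
```

jog_arm(
  offset=[
    [0,0,1],
    [0,0,1],
    [0,0,0],
    [0,0,0],
  ],
  turn=[0,0,0,0],
  jaw=[-0.6,-0.6,-0.6,-0.6],
)

```text
clock: 22.2
tcp_pos: [0.5761, -0.0262, 0.0962]
ee_rot: [0.001, 1.0, 0.001, 0.0]
wrist_force: [-3.8, 1.1, 11.7]
gripper_width: 0.0249
grasp_force: 109.9
```

jog_arm(
  offset=[
    [0.4,0,1],
    [0,0,1],
    [0,0,0],
    [0,0,0],
  ],
  turn=[0,0,0,0],
  jaw=[-0.6,-0.6,-0.6,-0.6],
)

```text
clock: 22.53
tcp_pos: [0.5755, -0.026, 0.0939]
ee_rot: [0.001, 1.0, 0.001, 0.0]
wrist_force: [-2.2, 0.6, 5.1]
gripper_width: 0.0246
grasp_force: 109.6
```

jog_arm(
  offset=[
    [0.2,0,1],
    [0,0,1],
    [0,0,0],
    [0,0,0],
  ],
  turn=[0,0,0,0],
  jaw=[-0.6,-0.6,-0.6,-0.6],
)

```text
clock: 22.87
tcp_pos: [0.5744, -0.026, 0.0886]
ee_rot: [0.0, 1.0, -0.0, -0.0]
wrist_force: [1.4, -0.1, -7.7]
gripper_width: 0.0251
grasp_force: 108.5
```

It has clicked and the cap now pulls itself down. I'll keep pressing to home.

jog_arm(
  offset=[
    [0,0,1.5],
    [0,0,1.5],
    [0,0,1],
    [0,0,0],
    [0,0,0],
  ],
  turn=[0,0,0,0,0],
  jaw=[-0.6,-0.6,-0.6,-0.6,-0.6],
)

```text
clock: 23.28
tcp_pos: [0.5746, -0.0261, 0.087]
ee_rot: [0.001, 1.0, 0.001, -0.001]
wrist_force: [-3.7, 1.4, 5.3]
gripper_width: 0.0248
grasp_force: 110.0
```

jog_arm(
  offset=[
    [0,0,1.5],
    [0,0,1.5],
    [0,0,0],
    [0,0,0],
  ],
  turn=[0,0,0,0],
  jaw=[-0.6,-0.6,-0.6,-0.6],
)

```text
clock: 23.62
tcp_pos: [0.5748, -0.0262, 0.0868]
ee_rot: [0.001, 1.0, 0.002, -0.001]
wrist_force: [-8.6, 1.1, 22.6]
gripper_width: 0.0248
grasp_force: 111.9
```

jog_arm(
  offset=[
    [0.8,0,0.7],
    [0,0,0.5],
    [0,0,0],
    [0,0,0],
    [0,0,0],
  ],
  turn=[0,0,0,0,0],
  jaw=[-0.6,-0.6,-0.6,-0.6,-0.6],
)

```text
clock: 24.03
tcp_pos: [0.5748, -0.0262, 0.0868]
ee_rot: [0.001, 1.0, 0.002, -0.0]
wrist_force: [-10.0, 2.2, 27.5]
gripper_width: 0.0247
grasp_force: 112.4
```

```bash
python3 - <<'E'
from h import *
s=get_state(); t=s["tcp_pos"]; print(np.round(t*1000,1),np.round(s["ee_rot"],4),s["gripper_width"],np.round(s["wrist_force"],1),s["grasp_force"])
p,d=camera("scene")
c=proj("scene",[t])[0].astype(int); q=p[c[1]-35:c[1]+35,c[0]-45:c[0]+45]
cv2.imwrite("pics/g7.png",cv2.resize(q,None,fx=8,fy=8,interpolation=2)[:,:,::-1])
E
```

```text
[574.8 -26.2  86.8] [ 7.e-04  1.e+00  2.e-03 -3.e-04] 0.024709700448116913 [-10.    2.2  27.5] 112.37363260472193
```

View pics/g7.png

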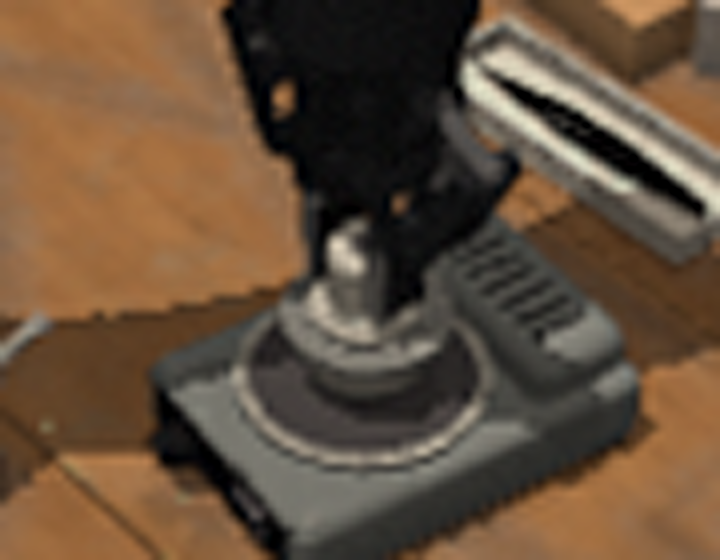

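The cap's rim at picture (350,310) sits on the disc with no gap. TCP z stays at 86.8 while the force went from 5 to 27 N, so it has bottomed out. I'm handing in.

```bash
python3 -c "
from rig import *
print(hand_in())"
```

```text
the job is handed in; nothing more can be done
None
```

The lap is set up and handed in at about 24 s: plate on the flange, disc flat on the plate, and the cap clicked and fully home. The arm still holds the cap, pressing down with about 27 N, and the other things on the bench were not touched.

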